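# Open the window of the polishing hood to its mark

## Robot

A 7-joint arm with a two-finger parallel gripper is mounted at the origin on the work surface. World frame = base frame: x ahead of the robot, y to its left, z up, the work surface at z = 0. Lengths are in m, angles in rad, forces in N, time in s.
With the tool pointing down it reaches from about 0.375 to 0.925 m from the base axis. Payload 3.1 kg.
Tool frame: the origin (TCP) lies midway between the tips of the shut fingers; the grasp point (between the pads) lies 19 mm behind it; z points along the fingers, y is the line along which they close (so a half turn about z gives the same grasp; the last joint's range is limited). The gripper opens to 85 mm and grips with 20 to 120 N. Pads are 22 mm wide; open, the fingers measure 114 mm over their backs; the gripper's body (76 mm by 85 mm) begins 54 mm behind the grasp point. The pads swing forward as they close: fully open they stand 13 mm farther back than shut.
Start: joints at [1.228, 0.383, 0.044, 1.598, -0.018, 1.161, -0.05], TCP at [0.158, -0.631, 0.231] pointing down, gripper open.
Joint ranges: [-2.61, 2.61], [-0.41, 2.15], [-1.48, 1.57], [0, 2.5], [-1.57, 4.71], [0.05, 1.97], [-2.85, 2.85]. Speed limits (rad/s): [2.79, 2.79, 3.14, 3.14, 3.14, 3.14, 3.14].

## Interface

Orientations are given as a unit quaternion [w, x, y, z].
In Python, from plant import get_obs, capture, camera_info, manip gives the robot as it stands.
- The arm moves only by the tool jog_arm, never from a script. Its argument "increments" is a list that holds one entry, the list of rows, each a list of 7 numbers: the shift along the tool's x, y, z in m, then the turn, a rotation vector about the tool's x, y, z in units of 5 degrees (1.0 is 5 degrees), then the opening, from 0 (shut) to 1 (fully open). In form: [[[x, y, z, rx, ry, rz, jaw], ...]]. A call has 1 to 20 rows; each row shifts and turns the commanded pose from where the row before left it, along the tool's axes as they then stand; what a row does not reach is not made up. A row lasts 1/10 s, in which the tool goes at most 50 mm and 8.59 degrees, less where a joint would pass 70% of its speed; a pose out of reach is approached as far as the arm can. A call with a gripper value outside its range is refused whole. The fingers move at their own pace and stop on an object; the grip force is fixed at half the most. Time passes only in rows, so rows that do not move let the fingers close. It gives the time, the measured TCP pose, the force, the opening and the grip force at its end, in the units of the state.
- get_obs(): the state, without advancing time (a new reading comes with each control period).
- capture(name): name is "side" or "top"; returns the picture (400x640x3 uint8, red, green, blue); there is no depth.
- camera_info(name): a dict with "fx", "fy", "cx", "cy" (pixels), "position" and "attitude" of the camera in the world. Camera axes: x right, y down, z forward; pixel columns grow to the right and rows downward; lengths in m; the calibration is good to about 2 mm. A picture is of the moment at which its call begins. camera_info takes no time and is no camera call.
- manip.job_done(): hands the job in; it is judged then, once.
The state is a dict: "time_s": time; "qpos": joint angles; "qd": joint speeds; "tau": joint torques, N m; "ee_pos": TCP position; "tool_rot": TCP orientation; "force": force on the tool from outside, world axes, zero at the start; "wrist_torque": the same for the moment, N m; "gripper_width": finger opening in m; "grasp_force": force on a finger pad.
Only numpy, scipy, OpenCV 4.12 (cv2) and the standard library are available. Lean on these libraries where they do the work, as an engineer would, in place of code of your own. Each camera call takes 0.05 s, during which the arm holds its last target. There are 200 camera calls.

## Task

Open the polishing hood for work: with the fingertips under its lip, gently push the sloping counterweighted window up until the underside of the lip is level with the point of the height marker on the guide rail, and leave it standing there. Only push: do not take the lip between the fingers. Leave the height marker and the things on the bench where they are.

Things in the scene. Friction and masses are not known exactly. Their poses are not given: they have to be found in the camera images.
- sash (a joint): the window: aluminium frame 368 mm wide, 220 mm high, clear pane, in two guide rails on the front of the hood, facing the robot. It slides straight along a slope leaning 35 degrees back from the vertical (up and away from the robot). Value in m along it: 0 shut, 0.20 upper stop. Counterweights nearly balance it: 2 to 6 N along the slope move it either way, and it stays where it is left
- lip (a point): middle of the front lower edge of the window's lip, a flat aluminium flange along the window's bottom: 350 mm wide, 7 mm thick, standing 28 mm out from the window's face. Axes: x square to the pane, into the hood and down (the lip runs 28 mm along +x to the face); y along the lip, to the robot's left; z up the slope, the way the window slides. Underside at z = 0, top at z = 7 mm, free below
- marker_point (a point): tip of the pointed nose of the height marker, a black plastic clip (34 x 26 mm, with a small steel screw) clamped on the left guide rail as the robot sees it; the nose points sideways at the end of the lip and clears it by about 2 mm. Axes as lip: the lip's underside is level with the point when lip has z = 0 in this frame
- height_marker (a joint): height of the marker's point in m along the same slope and from the same zero as the window: the underside of the lip is level with the point when the window's value equals this one. It is clamped, and must not be shifted
- hood: the polishing hood, grey sheet steel, fixed: 400 mm wide (490 mm at the weight channels), 310 mm deep, 480 mm high, black polishing wheel inside, motor to its right. Origin on the bench in the middle of its front, under the sill; x into the hood, y left, z up. The shut window's face meets the lip's underside 130 mm above the origin; below it the upright apron has its face 4 mm behind the origin
- bowl: red plastic bowl of copper tiles, 150 mm across, 60 mm high, on the bench in front of the hood to the left; origin under its centre. Leave it
- plates: stack of square copper plates, about 100 x 100 x 12 mm, on the bench in front of the hood to the right of the middle, nearer the robot than the compound bar; origin under its centre. Leave it
- compound_bar: brown bar of polishing compound, 100 x 40 x 38 mm, lying on the bench along the foot of the hood, right of the middle; origin under its centre. Leave it

How it is judged:
On the way:
1. the window rises while the fingers push it (contact force between the fingers and sash above 0.3 N and velocity of joint sash above 0.002 m/s), for 0.2 s.
At the end, for the whole second after the job is handed in: The window stands still with the underside of its lip within 8 mm (along the slope) of the height marker's point; the marker has moved less than 4 mm and the bowl, the plates and the compound bar less than 15 mm from where they were (z of lip in the frame of marker_point between -0.008 and 0.008 m and velocity of joint sash between -0.003 and 0.003 m/s and distance of marker_point from where it was at the start of the episode below 0.004 m and distance of each of bowl, plates, compound_bar from where it was at the start of the episode below 0.015 m); the robot touches nothing.
It fails at once if the lip is taken between the fingers (contact force between the fingers and sash above 0.5 N and z of the grasp point in the frame of lip between -0.002 and 0.009 m and x of the grasp point in the frame of lip between -0.002 and 0.028 m).
It fails at once if the window is forced (more than 40 N from the fingers) (contact force between the fingers and sash above 40 N).
It fails at once if the window is thrown up (faster than 0.4 m/s) (velocity of joint sash above 0.4 m/s).
It fails at once if the height marker is shifted (distance of marker_point from where it was at the start of the episode above 0.004 m).
It fails at once if a thing on the bench is lifted or pushed away (distance of any of bowl, plates, compound_bar from where it was at the start of the episode above 0.015 m).
It also fails if it takes over 45 s, if anything falls off the work surface, if the arm or the gripper's body presses on something with over 40 N, if the wrist force passes 120 N, or if a joint passes its speed limit or range.

## Working session

There is one attempt and no reset: what is moved stays moved. The work goes in short steps, Python scripts to look and compute and a tool call to move; the robot and the scene stay as the last step left them, time stands still between calls to the robot, and variables do not carry over. Pictures are saved under pics/ and viewed, at most 10 in all, crops included, and the job is handed in when it is done.

Besides the shell and the picture viewer there is one more tool, called after "Request:" as name([rows], argument=value, ...), one row to a line, values as JSON. jog_arm: Moves the arm, as the interface text tells. Its arguments: {"type":"object","properties":{"increments":{"type":"array","items":{"type":"array","items":{"type":"array","items":{"type":"number"}}}}},"required":["increments"]}

```bash
mkdir -p pics; python3 - <<'E'
from plant import *
import cv2
for n in("side","top"):
    cv2.imwrite(f"pics/{n}0.png",cv2.cvtColor(capture(n),cv2.COLOR_RGB2BGR)); print(camera_info(n))
o=get_obs();print(o)
E
```

```text
{'fx': 383.8443592827076, 'fy': 383.8443592827076, 'cx': 318.3214011924715, 'cy': 195.32165319923504, 'position': array([ 0.40572641, -0.693651  ,  0.63016658]), 'attitude': array([-0.44900398,  0.89313904, -0.02381877,  0.01143449])}
{'fx': 431.35679463227973, 'fy': 431.35679463227973, 'cx': 320.2175351028468, 'cy': 207.2439722607996, 'position': array([0.39844113, 0.0158508 , 0.90106593]), 'attitude': array([ 0.03151525, -0.70092884,  0.71232457, -0.01729941])}
{'time_s': 0.1, 'qpos': array([ 1.22824211,  0.38373955,  0.04380377,  1.59943575, -0.01791666,
        1.16121759, -0.04987869]), 'qd': array([-0.00185915, -0.00221629, -0.00065733, -0.00301692, -0.00109213,
       -0.00151898, -0.00173472]), 'tau': array([ 2.92537436e-03, -4.34725857e+01,  1.02936365e+00, -2.50452948e+01,
        1.07857605e-02,  5.49960852e-03, -6.00419725e-06]), 'ee_pos': array([ 0.15731886, -0.62977886,  0.2300124 ]), 'tool_rot': array([-1.18828244e-03,  9.92512929e-01,  1.22133675e-01, -1.95566445e-04]), 'force': array([-0.33490032,  1.67310651,  0.05464658]), 'wrist_torque': array([-0.02222203, -0.03805112, -0.00366912]), 'grasp_force': 0.0, 'gripper_width': 0.0855418356041085}
```

View pics/side0.png

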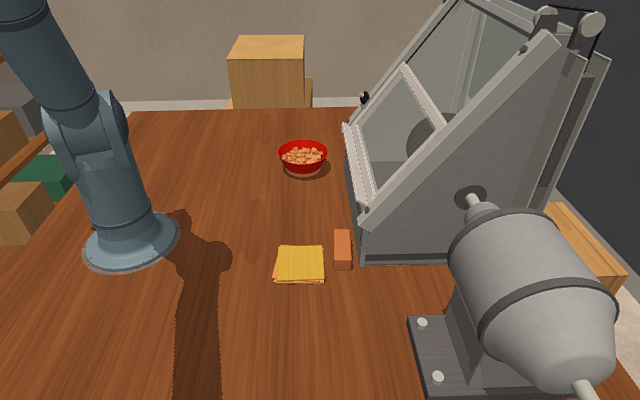

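View pics/top0.png

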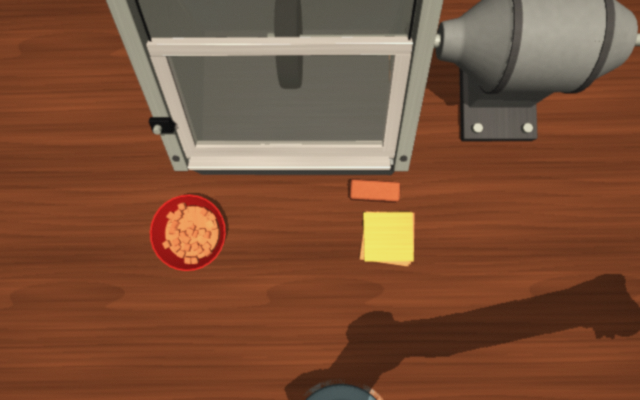

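The side view shows the hood at the right, with the lip running from about (345,125) to (372,205) and the marker at (364,98). In the top view the lip runs from (190,163) to (392,169), with the marker at (162,126), the bowl at (188,232), the bar at (375,190) and the plates at (388,238). I'll zoom in on both.

```bash
python3 - <<'E'
import cv2,numpy as np
a=cv2.imread("pics/side0.png")[80:230,320:420]; b=cv2.imread("pics/top0.png")[95:185,130:270]
a=cv2.resize(a,None,fx=4,fy=4,interpolation=cv2.INTER_CUBIC)
b=cv2.resize(b,None,fx=2.8,fy=2.8,interpolation=cv2.INTER_CUBIC)
c=np.zeros((600,800,3),np.uint8);c[:a.shape[0],:400]=a;c[:b.shape[0],400:400+b.shape[1]]=b[:,:400]
d=cv2.resize(cv2.imread("pics/top0.png")[145:185,360:420],None,fx=5,fy=5,interpolation=cv2.INTER_CUBIC);c[300:500,450:750]=d
cv2.imwrite("pics/z0.png",c)
E
```

```text
(no output)
```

View pics/z0.png

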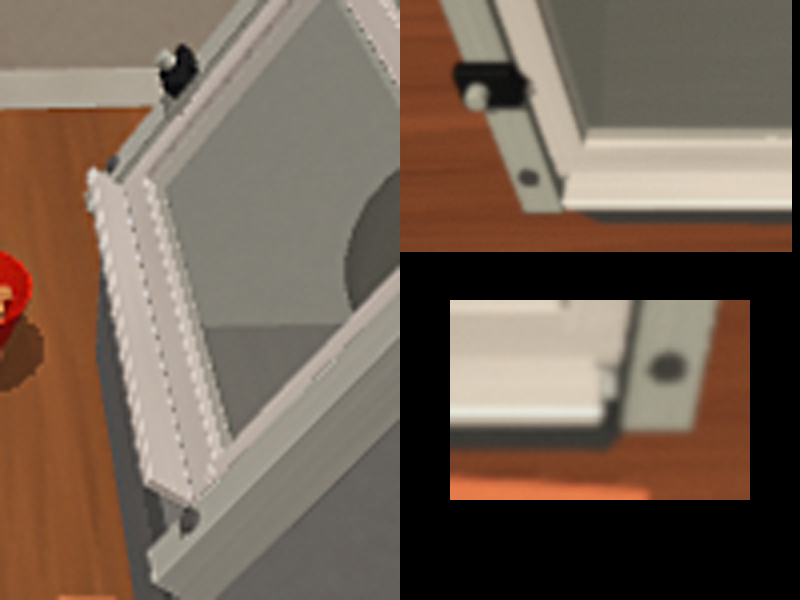

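```bash
cat > h.py <<'E'
from plant import *
import numpy as np
from scipy.spatial.transform import Rotation as R
def ray(n,p):
    c=camera_info(n);q=np.array(c["attitude"]);r=R.from_quat(q[[1,2,3,0]])
    d=r.apply([(p[0]-c["cx"])/c["fx"],(p[1]-c["cy"])/c["fy"],1]);return np.array(c["position"]),d/np.linalg.norm(d)
def tri(ps,pt):
    a,u=ray("side",ps);b,v=ray("top",pt)
    s,t=np.linalg.lstsq(np.c_[u,-v],b-a,rcond=None)[0]
    A=a+s*u;B=b+t*v;return (A+B)/2,np.linalg.norm(A-B)
def plane(n,p,z):
    a,u=ray(n,p);return a+u*(z-a[2])/u[2]
E
python3 - <<'E'
from h import *
np.set_printoptions(precision=4,suppress=True)
for k,s,t in [("lipL",(343,123.5),(188.9,168.5)),("lipR",(357.5,200.5),(390.4,169)),("nose",(367,98),(177.5,126.4)),("clip",(364.5,97.5),(169,125.5)),
 ("railRscrew",(320+190/4,80+520/4),(360+217/5,145+67/5)),("railLscrew",(320+113/4,80+163/4),(130+128/2.8,95+178/2.8))]:
    print(k,*tri(s,t))
for k,p,z in [("bowl",(188,232),.06),("barL",(351,181),.038),("barR",(400,200),.038),("pl",(363,212),.012),("plR",(414,263),.012)]: print(k,plane("top",p,z))
E
```

```text
lipL [0.5219 0.2573 0.1633] 0.0020190345846231076
lipR [ 0.5142 -0.0912  0.1656] 0.002176673729696541
nose [0.5792 0.2518 0.2366] 0.006273108684347181
clip [0.5786 0.2668 0.2325] 0.00044647927348588434
railRscrew [ 0.5321 -0.1148  0.1598] 6.734503735136695e-06
railLscrew [0.5399 0.2819 0.1593] 0.0007983345872431525
bowl [0.4125 0.2922 0.06  ]
barL [ 0.5101 -0.03    0.038 ]
barR [ 0.4701 -0.1271  0.038 ]
pl [ 0.4488 -0.0548  0.012 ]
plR [ 0.3429 -0.1562  0.012 ]
```

Request:
jog_arm([
  [[0,0,0,0,0,1,0],[0,0,0,0,0,1,0],[0,0,0,0,0,1.06,0],[0.012,-0.03,0,0,0,0,0],[0.012,-0.03,0,0,0,0,0],[0.012,-0.03,0,0,0,0,0],[0.012,-0.03,0,0,0,0,0],[0.012,-0.03,0,0,0,0,0],[0.012,-0.03,0,0,0,0,0],[0.012,-0.03,0,0,0,0,0],[0.012,-0.03,0,0,0,0,0],[0.012,-0.03,0,0,0,0,0],[0.012,-0.03,0,0,0,0,0],[0.012,-0.03,0,0,0,0,0],[0.012,-0.03,0,0,0,0,0],[0.012,-0.03,0,0,0,0,0]],
])

```text
time_s: 1.7
ee_pos: [0.3221, -0.2427, 0.2309]
tool_rot: [-0.0, 1.0, -0.011, -0.0]
force: [-0.2, -0.4, -0.6]
gripper_width: -0.0001
grasp_force: 0.0
```

```bash
python3 -c "
from plant import *
o=get_obs();print({k:o[k].round(3) for k in('qpos','ee_pos','tool_rot','force')},o['gripper_width'])"
```

```text
{'qpos': array([ 0.794, -0.087, -0.237,  2.14 , -0.023,  1.087, -1.025]), 'ee_pos': array([ 0.322, -0.243,  0.231]), 'tool_rot': array([-0.   ,  1.   , -0.011, -0.   ]), 'force': array([-0.223, -0.431, -0.557])} -5.1004361120077155e-05
```

Request:
jog_arm([
  [[0.012,-0.03,0,0,0,0,0],[0.012,-0.03,0,0,0,0,0],[0.012,-0.03,0,0,0,0,0],[0.012,-0.03,0,0,0,0,0],[0.012,-0.03,0,0,0,0,0],[0.012,-0.03,0,0,0,0,0],[0.012,-0.03,0,0,0,0,0],[0.012,-0.03,0,0,0,0,0],[0.012,-0.03,0,0,0,0,0],[0.012,-0.03,0,0,0,0,0],[0.012,-0.03,0,0,0,0,0],[0,0,0,0,1,0,0],[0,0,0,0,1,0,0],[0,0,0,0,1,0,0],[0,0,0,0,1,0,0],[0,0,0,0,1,0,0],[0,0,0,0,1,0,0]],
])

```text
time_s: 3.4
ee_pos: [0.4611, 0.0826, 0.2312]
tool_rot: [0.003, 0.965, -0.011, 0.26]
force: [-0.4, 0.6, 0.1]
gripper_width: 0.0
grasp_force: 0.0
```

```bash
python3 -c "
from plant import *
o=get_obs();print({k:o[k].round(3) for k in('qpos','ee_pos','tool_rot','force')},o['gripper_width'])"
```

```text
{'qpos': array([ 0.415, -0.28 , -0.711,  2.347, -0.021,  0.508, -1.9  ]), 'ee_pos': array([0.461, 0.083, 0.231]), 'tool_rot': array([ 0.003,  0.965, -0.011,  0.26 ]), 'force': array([-0.434,  0.551,  0.146])} 2.1228432585164962e-05
```

Request:
jog_arm([
  [[-0.0065,0,0.0145,0,0,0,0],[-0.0065,0,0.0145,0,0,0,0],[-0.0065,0,0.0145,0,0,0,0],[-0.0065,0,0.0145,0,0,0,0],[-0.0065,0,0.0145,0,0,0,0],[0,0,0,0,1,0,0],[0,0,0,0,1,0,0],[0,0,0,0,1,0,0]],
])

```text
time_s: 4.2
ee_pos: [0.4766, 0.0841, 0.1699]
tool_rot: [0.012, 0.932, -0.014, 0.361]
force: [3.8, 12.4, 2.0]
gripper_width: -0.0004
grasp_force: 0.0
```

```bash
python3 - <<'E'
from plant import *
import cv2,numpy as np
o=get_obs();print({k:o[k].round(3) for k in('qpos','ee_pos','tool_rot','force')})
a=capture("side")[60:260,300:500];b=capture("top")[90:240,120:420]
c=np.zeros((600,800,3),np.uint8);c[:400,:400]=cv2.resize(a,None,fx=2,fy=2);c[400:600,:400]=cv2.resize(b,(400,200))
c[:600,400:]=cv2.resize(capture("side")[110:260,310:410],(400,600),interpolation=cv2.INTER_CUBIC)
cv2.imwrite("pics/a1.png",c[:,:,::-1])
E
```

```text
{'qpos': array([ 0.978, -0.285, -1.321,  2.501,  0.836,  0.054, -2.853]), 'ee_pos': array([0.477, 0.084, 0.17 ]), 'tool_rot': array([ 0.012,  0.932, -0.014,  0.361]), 'force': array([ 3.819, 12.409,  2.032])}
```

View pics/a1.png

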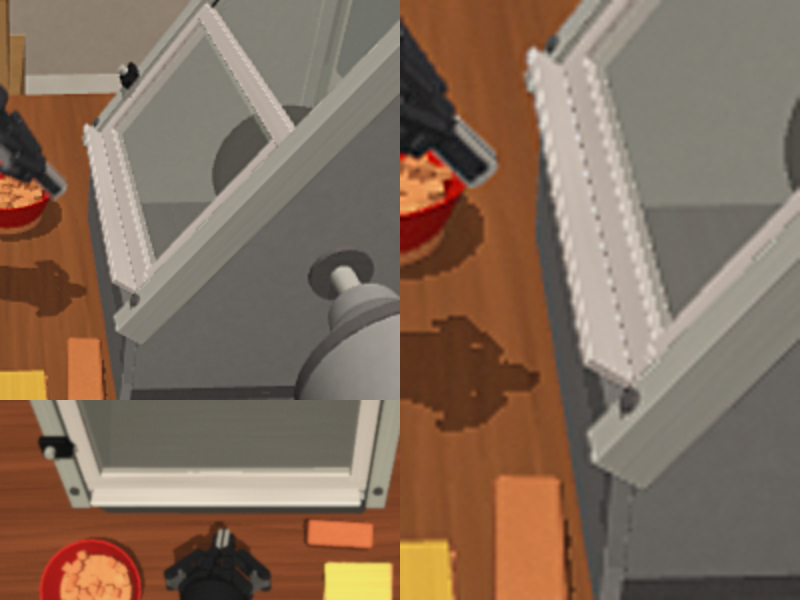

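The fingers are clear of the lip, which starts right of them at about (345,125), but the joints are at their limits at this pitch. I'll back off to about 60° down and move forward.

Request:
jog_arm([
  [[0,0,0,0,-0.5,0,0],[0,0,0,0,-0.5,0,0],[0,0,0,0,-0.5,0,0],[0,0,0,0,-0.5,0,0],[0,0,0,0,-0.5,0,0],[0,0,0,0,0,0,0]],
])

```text
time_s: 4.95
ee_pos: [0.4776, 0.0878, 0.1709]
tool_rot: [0.006, 0.966, -0.016, 0.258]
force: [-0.2, -0.5, 0.2]
gripper_width: 0.0001
grasp_force: 0.0
```

```bash
python3 -c "
from plant import *
o=get_obs();print({k:o[k].round(3) for k in('qpos','ee_pos','tool_rot','force')})"
```

```text
{'qpos': array([ 0.432, -0.089, -0.8  ,  2.37 ,  0.389,  0.379, -2.313]), 'ee_pos': array([0.478, 0.088, 0.171]), 'tool_rot': array([ 0.006,  0.966, -0.016,  0.258]), 'force': array([-0.164, -0.527,  0.223])}
```

Request:
jog_arm([
  [[-0.009,0.002,0.0042,0,0,0,0],[-0.009,0.003,0.0042,0,0,0,0],[0.0042,0,0.009,0,0,0,0],[0.0042,0,0.009,0,0,0,0],[0.0042,0,0.009,0,0,0,0],[0.0042,0,0.009,0,0,0,0],[0.0042,0,0.009,0,0,0,0],[0,0,0,0,0,0,0]],
])

```text
time_s: 5.75
ee_pos: [0.5052, 0.0806, 0.1249]
tool_rot: [0.007, 0.966, -0.015, 0.257]
force: [-0.4, 1.3, 0.5]
gripper_width: 0.0002
grasp_force: 0.0
```

```bash
python3 - <<'E'
from plant import *
import cv2,numpy as np
o=get_obs();print({k:o[k].round(3) for k in('qpos','ee_pos','tool_rot','force')})
c=np.zeros((600,800,3),np.uint8)
c[:600,400:]=cv2.resize(capture("side")[90:240,310:410],(400,600),interpolation=cv2.INTER_CUBIC)
c[:300,:400]=cv2.resize(capture("top")[90:240,160:360],(400,300))
cv2.imwrite("pics/a2.png",c[:,:,::-1])
E
```

```text
{'qpos': array([ 0.462,  0.111, -0.835,  2.353,  0.909,  0.35 , -2.76 ]), 'ee_pos': array([0.505, 0.081, 0.125]), 'tool_rot': array([ 0.007,  0.966, -0.015,  0.257]), 'force': array([-0.366,  1.281,  0.461])}
```

View pics/a2.png

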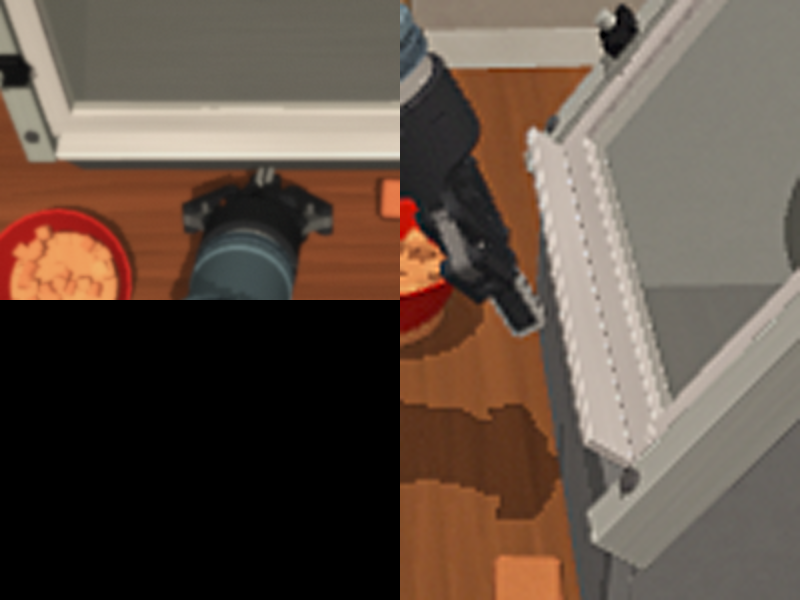

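Request:
jog_arm([
  [[0,0,0,0,0,1,0],[0,0,0,0,0,1,0],[0.0036,-0.0006,-0.0017,0,0,0,0],[0.0036,-0.0006,-0.0017,0,0,0,0],[0.0036,-0.0006,-0.0017,0,0,0,0],[0.0036,-0.0006,-0.0017,0,0,0,0],[0.0036,-0.0006,-0.0017,0,0,0,0],[0.0036,-0.0006,-0.0017,0,0,0,0],[0.0036,-0.0006,-0.0017,0,0,0,0],[0.0036,-0.0006,-0.0017,0,0,0,0]],
])

```text
time_s: 6.85
ee_pos: [0.5236, 0.0793, 0.1519]
tool_rot: [-0.008, 0.963, -0.08, 0.257]
force: [-2.1, 0.6, -1.7]
gripper_width: 0.0
grasp_force: 1.2
```

```bash
python3 - <<'E'
from plant import *
import cv2,numpy as np
o=get_obs();print({k:o[k].round(3) for k in('qpos','ee_pos','tool_rot','force')})
c=np.zeros((600,800,3),np.uint8)
c[:600,400:]=cv2.resize(capture("side")[90:240,310:410],(400,600),interpolation=cv2.INTER_CUBIC)
c[:300,:400]=cv2.resize(capture("top")[90:240,160:360],(400,300))
cv2.imwrite("pics/a3.png",c[:,:,::-1])
E
```

```text
{'qpos': array([ 0.282,  0.063, -0.632,  2.304,  0.668,  0.374, -2.653]), 'ee_pos': array([0.524, 0.079, 0.152]), 'tool_rot': array([-0.008,  0.963, -0.08 ,  0.257]), 'force': array([-2.087,  0.593, -1.666])}
```

View pics/a3.png

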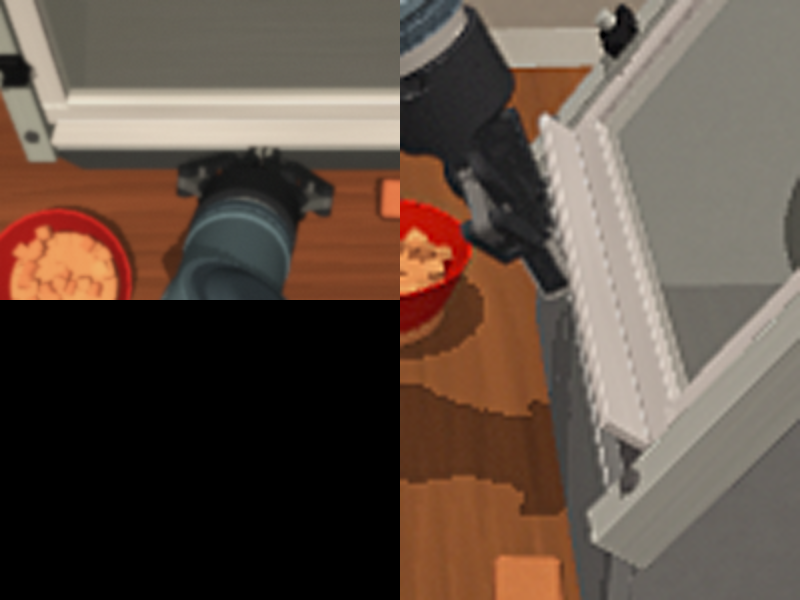

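The lip has risen about 12 mm at under 3 N, and the tips are under it at (345,163) in the side view. I'll keep pushing.

Request:
jog_arm([
  [[0.0036,-0.0006,-0.0017,0,0,0,0],[0.0036,-0.0006,-0.0017,0,0,0,0],[0.0036,-0.0006,-0.0017,0,0,0,0],[0.0036,-0.0006,-0.0017,0,0,0,0],[0.0036,-0.0006,-0.0017,0,0,0,0],[0.0036,-0.0006,-0.0017,0,0,0,0],[0.0036,-0.0006,-0.0017,0,0,0,0],[0.0036,-0.0006,-0.0017,0,0,0,0],[0.0036,-0.0006,-0.0017,0,0,0,0],[0.0036,-0.0006,-0.0017,0,0,0,0],[0.0036,-0.0006,-0.0017,0,0,0,0],[0.0036,-0.0006,-0.0017,0,0,0,0],[0.0036,-0.0006,-0.0017,0,0,0,0],[0,0,0,0,0,0,0]],
])

```text
time_s: 8.35
ee_pos: [0.5557, 0.0816, 0.1965]
tool_rot: [-0.009, 0.963, -0.079, 0.259]
force: [-0.9, -1.0, -0.4]
gripper_width: -0.0002
grasp_force: 0.6
```

```bash
python3 - <<'E'
from plant import *
import cv2,numpy as np
o=get_obs();print({k:o[k].round(3) for k in('qpos','ee_pos','tool_rot','force')})
s=capture("side");t=capture("top");cv2.imwrite("pics/s4.png",s[:,:,::-1]);cv2.imwrite("pics/t4.png",t[:,:,::-1])
c=np.zeros((600,800,3),np.uint8)
c[:600,400:]=cv2.resize(s[80:155,335:385],(400,600),interpolation=cv2.INTER_CUBIC)
c[:300,:400]=cv2.resize(t[110:170,140:220],(400,300),interpolation=cv2.INTER_CUBIC)
c[300:,:400]=cv2.resize(s[80:230,320:420],(400,300))
cv2.imwrite("pics/a4.png",c[:,:,::-1])
E
```

```text
{'qpos': array([ 0.319,  0.044, -0.645,  2.205,  0.489,  0.452, -2.448]), 'ee_pos': array([0.556, 0.082, 0.197]), 'tool_rot': array([-0.009,  0.963, -0.079,  0.259]), 'force': array([-0.918, -1.007, -0.437])}
```

View pics/a4.png

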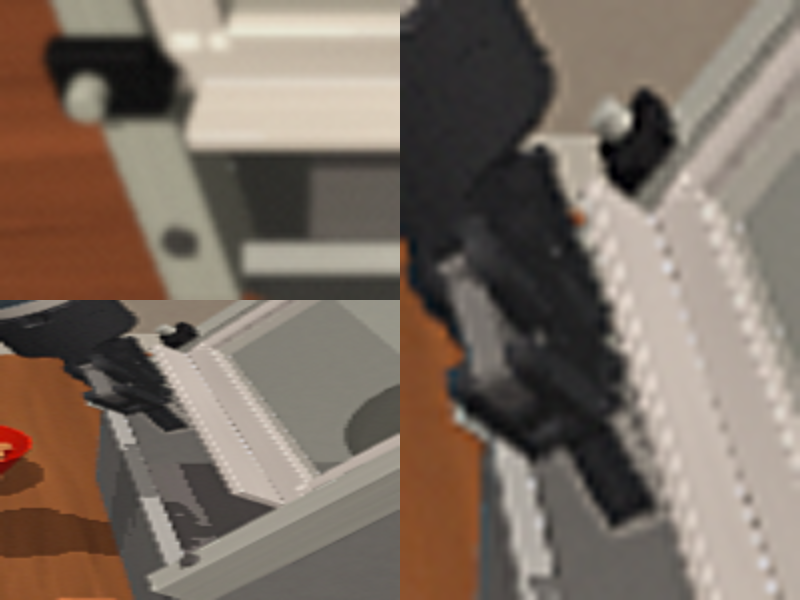

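The lip's end, at (178,140) in the top view, is close to the marker's nose at about (178,127). I'll stretch the dark tones to find the nose.

```bash
python3 - <<'E'
import cv2,numpy as np
f=lambda im,x,y,w,h:cv2.resize(np.clip(255*(im[y:y+h,x:x+w]/255.)**.45,0,255).astype(np.uint8),(400,300),interpolation=cv2.INTER_NEAREST)
R=lambda n:cv2.imread(f"pics/{n}.png")
c=np.vstack([np.hstack([f(R("side0"),350,84,32,24),f(R("s4"),350,84,32,24)]),np.hstack([f(R("top0"),148,110,40,30),f(R("t4"),148,110,40,30)])])
cv2.imwrite("pics/a5.png",c)
E
```

```text
(no output)
```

View pics/a5.png

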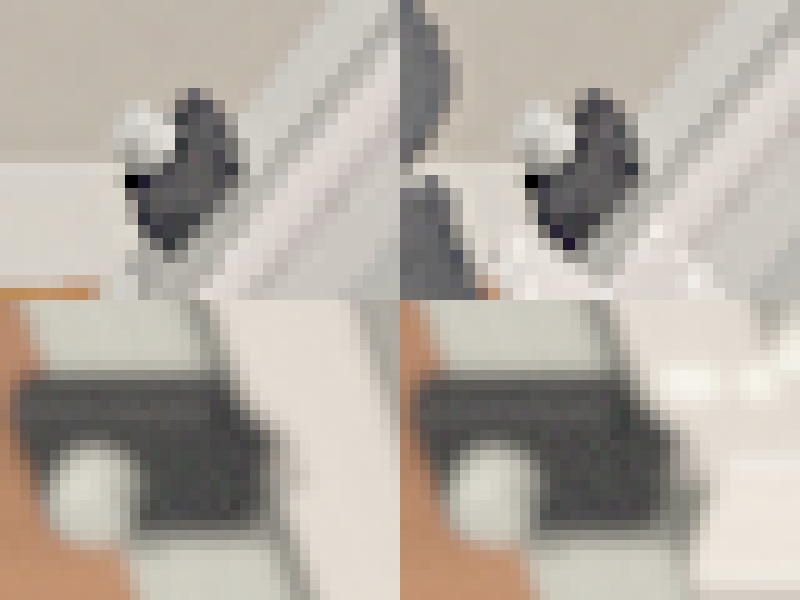

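```bash
python3 - <<'E'
from h import *
np.set_printoptions(precision=4,suppress=True)
a=-np.arctan(.0077/.3485)
Rz=R.from_euler('z',a)
def lc(p):
    q=Rz.inv().apply(p-np.array([.518,.083,.163])); return np.array([.819*q[0]-.574*q[2],q[1],.574*q[0]+.819*q[2]])
def aty(n,p,y): # ray at lip-frame y
    o,d=ray(n,p);A=lc(o);B=lc(o+d);return A+(B-A)*(y-A[1])/(B-A)[1]
def atx(n,p,x):
    o,d=ray(n,p);A=lc(o);B=lc(o+d);return A+(B-A)*(x-A[0])/(B-A)[0]
for k,s,t in [("nose",(364.7,100.4),(178.4,128)),("lip0L",(343,123.5),(188.9,168.5)),("lip0R",(357.5,200.5),(390.4,169)),("lipnowL",(359.75,102.25),(178,139.5))]:
    p,e=tri(s,t);print(k,p,e,lc(p))
print("nose side at y.177",aty("side",(364.7,100.4),.177))
print("lipL topfront side at y.175: now",aty("side",(359.75,102.25),.175)," then",aty("side",(343,122.5),.175))
print("lip lower front top-view, x=0: now",atx("top",(178,140),0)," then",atx("top",(188.9,168.8),0))
for x in(0,.01,.02): print("nose top x",x,atx("top",(178.4,128),x))
print("end face",aty("side",(350+182/12.5,84+174/12.5),.187))
E
```

```text
nose [0.576  0.2526 0.2302] 0.001806445085676116 [0.0058 0.1708 0.0862]
lip0L [0.5219 0.2573 0.1633] 0.0020190345846231076 [-0.0002  0.1743  0.0003]
lip0R [ 0.5142 -0.0912  0.1656] 0.002176673729696541 [-0.0015 -0.1742  0.0022]
lipnowL [0.5614 0.2553 0.2238] 0.006543789919480436 [-0.0025  0.1732  0.0725]
nose side at y.177 [0.0087 0.177  0.0853]
lipL topfront side at y.175: now [0.0004 0.175  0.0744]  then [-0.001   0.175   0.0031]
lip lower front top-view, x=0: now [0.     0.176  0.0648]  then [ 0.      0.175  -0.0021]
nose top x 0 [0.     0.1685 0.09  ]
nose top x 0.01 [0.01   0.1731 0.0814]
nose top x 0.02 [0.02   0.1776 0.0728]
end face [0.0078 0.187  0.0879]
```

Request:
jog_arm([
  [[0.0032,-0.0005,-0.0015,0,0,0,0],[0.0032,-0.0005,-0.0015,0,0,0,0],[0.0032,-0.0005,-0.0015,0,0,0,0],[0.0032,-0.0005,-0.0015,0,0,0,0],[0,0,0,0,0,0,0]],
])

```text
time_s: 8.95
ee_pos: [0.5636, 0.0814, 0.2079]
tool_rot: [-0.009, 0.963, -0.079, 0.259]
force: [-1.2, 0.0, -0.5]
gripper_width: 0.0003
grasp_force: 0.7
```

```bash
python3 - <<'E'
from plant import *
import cv2,numpy as np
print(get_obs()["force"],get_obs()["ee_pos"])
s=capture("side");t=capture("top");cv2.imwrite("pics/s6.png",s[:,:,::-1]);cv2.imwrite("pics/t6.png",t[:,:,::-1])
g=lambda im,x,y,w,h,W,H,k:cv2.resize(np.clip(255*(im[y:y+h,x:x+w]/255.)**.45,0,255).astype(np.uint8),(W,H),interpolation=k)
c=np.hstack([g(s,345,80,40,60,400,600,0),np.vstack([g(t,155,110,40,30,400,300,0),g(t,155,110,40,30,400,300,2)])])
cv2.imwrite("pics/a6.png",c[:,:,::-1])
E
```

```text
[-1.21799245  0.0158147  -0.5283206 ] [0.56359457 0.08143102 0.20792027]
```

View pics/a6.png

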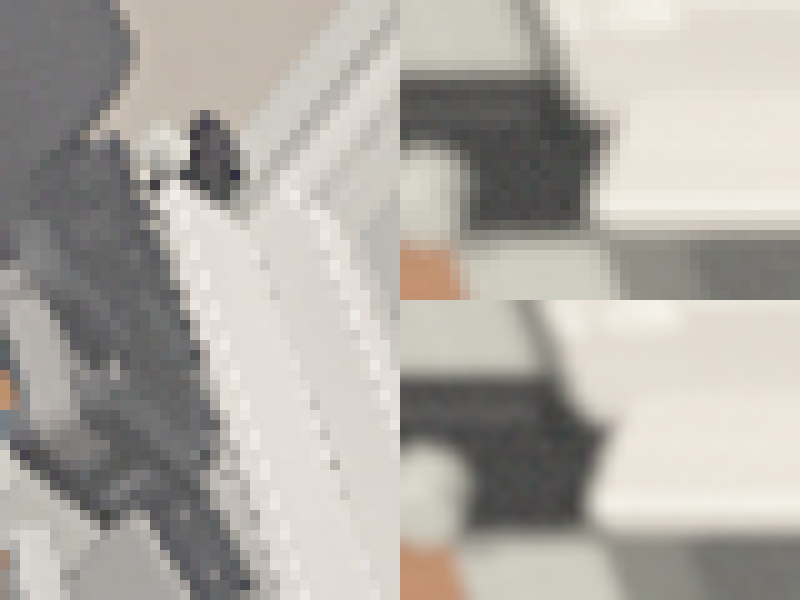

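```bash
cat >> h.py <<'E'
a=-np.arctan(.0077/.3485); Rz=R.from_euler('z',a)
def lc(p):
    q=Rz.inv().apply(p-np.array([.518,.083,.163])); return np.array([.819*q[0]-.574*q[2],q[1],.574*q[0]+.819*q[2]])
def at(n,p,i,v):
    o,d=ray(n,p);A=lc(o);B=lc(o+d);return A+(B-A)*(v-A[i])/(B-A)[i]
E
python3 - <<'E'
from h import *
np.set_printoptions(precision=4,suppress=True)
print("lip lower now",at("top",(174,132.7),0,0),"lip top edge side",at("side",(345+16.5,80+18.5),1,.175))
for r in (123,124.5,126): print(r,[at("top",(175.5,r),0,x) for x in(.004,.008,.012,.016)])
# marker body: top-view lower front edge row, side-view corners of the end face
print("body lower edge top",[at("top",(168,132.5),0,x) for x in(-.004,.0,.004)])
print("rail face: screws",lc(np.array([.5321,-.1148,.1598])),lc(np.array([.5399,.2819,.1593])))
for n,p in dict(top=(190,90),right=(240,165),bot=(165,250),left=(135,190)).items(): print(n,at("side",(350+p[0]/12.5,84+p[1]/12.5),1,.184))
E
```

```text
lip lower now [0.     0.1782 0.0803] lip top edge side [-0.0023  0.175   0.0851]
123 [array([0.004 , 0.1721, 0.0967]), array([0.008 , 0.174 , 0.0934]), array([0.012 , 0.1758, 0.09  ]), array([0.016 , 0.1777, 0.0866])]
124.5 [array([0.004 , 0.173 , 0.0937]), array([0.008 , 0.1748, 0.0903]), array([0.012 , 0.1767, 0.0869]), array([0.016 , 0.1785, 0.0835])]
126 [array([0.004 , 0.1738, 0.0906]), array([0.008 , 0.1757, 0.0872]), array([0.012 , 0.1775, 0.0838]), array([0.016 , 0.1794, 0.0804])]
body lower edge top [array([-0.004 ,  0.1857,  0.0842]), array([0.    , 0.1877, 0.0807]), array([0.004 , 0.1897, 0.0772])]
rail face: screws [ 0.017  -0.1974  0.008 ] [0.0165 0.1993 0.007 ]
top [-0.0036  0.184   0.1039]
right [0.0156 0.184  0.0971]
bot [0.0144 0.184  0.0733]
left [0.0007 0.184  0.0803]
```

```bash
python3 - <<'E'
from h import *
import cv2
np.set_printoptions(precision=4,suppress=True)
t=cv2.imread("pics/top0.png").mean(2);s=cv2.imread("pics/side0.png").mean(2)
print(t[114:136,158:182:1].astype(int))
print(s[88:107,358:372].astype(int))
for r in(117.5,118,121,122.5): print(r,[at("top",(162,r),0,x) for x in(0,.008,.0165)])
E
```

```text
[[152 151 151 148 148 149 150 146 137 116  84  83 120 163 180 183 182 182
  183 181 180 180 179 179]
 [146 148 147 144 145 145 145 143 138 120  90  77  98 145 175 181 181 182
  182 182 181 180 179 180]
 [124 124 123 121 120 122 122 121 117 107  85  65  80 126 168 181 182 182
  183 182 181 181 179 180]
 [ 67  66  68  67  67  64  67  66  63  61  50  43  57 102 150 179 183 181
  182 182 181 180 179 180]
 [ 26  26  26  26  27  28  25  25  28  26  25  22  35  74 130 171 181 182
  182 182 182 182 180 180]
 [ 20  20  22  21  20  20  20  19  20  20  18  17  22  52 106 157 178 180
  182 182 183 182 181 181]
 [ 21  23  23  23  21  23  22  25  23  23  19  14  14  34  72 125 162 178
  182 182 182 182 181 181]
 [ 24  24  27  26  26  24  24  25  24  24  22  14  13  17  43  82 127 161
  176 181 182 183 182 181]
 [ 19  19  19  19  20  19  23  20  19  20  17  13  12  17  22  43  81 126
  159 176 181 183 181 182]
 [ 26  19  17  19  19  17  17  18  17  17  17  15  15  12  15  21  43  81
  128 163 179 182 182 182]
 [ 56  41  28  19  18  16  16  17  16  16  16  14  15  15  13  15  30  66
  109 147 175 18
[... 1964 characters left out ...]
34  10  13  13  39  89 116 111 138 178 173]
 [162 166 163  92  39   9  32  92 117 113 138 181 174 170]
 [162 160 123 100 103  54  75 120 111 126 183 175 172 157]
 [162 155 102  97 106 118 118 112 109 137 178 172 166 137]
 [143 156 152  96 107 121 110 111 138 181 174 166 138 124]]
117.5 [array([0.    , 0.1882, 0.1109]), array([0.008 , 0.1922, 0.1043]), array([0.0165, 0.1964, 0.0974])]
118 [array([0.    , 0.1885, 0.1099]), array([0.008 , 0.1925, 0.1033]), array([0.0165, 0.1967, 0.0964])]
121 [array([0.    , 0.1903, 0.104 ]), array([0.008 , 0.1943, 0.0974]), array([0.0165, 0.1985, 0.0903])]
122.5 [array([0.    , 0.1912, 0.101 ]), array([0.008 , 0.1952, 0.0943]), array([0.0165, 0.1995, 0.0872])]
```

Measured in the lip frame, the marker body's centre is at about 85 mm, the nose tip at 83–86 mm and the lip underside at about 80 mm. That leaves roughly 4.5 mm to push.

Request:
jog_arm([
  [[0.002,-0.0003,-0.001,0,0,0,0],[0.002,-0.0003,-0.001,0,0,0,0],[0,0,0,0,0,0,0],[0,0,0,0,0,0,0]],
])

```text
time_s: 9.45
ee_pos: [0.5652, 0.0808, 0.2106]
tool_rot: [-0.008, 0.963, -0.08, 0.258]
force: [-1.1, 0.3, 0.2]
gripper_width: -0.0003
grasp_force: 0.7
```

```bash
python3 - <<'E'
from plant import *
import cv2,numpy as np
o=get_obs();print(o["force"],o["ee_pos"])
s=capture("side");t=capture("top");cv2.imwrite("pics/s7.png",s[:,:,::-1]);cv2.imwrite("pics/t7.png",t[:,:,::-1])
for n,k in(("t6","col"),("t7","")):
    im=cv2.imread(f"pics/{n}.png").mean(2);print(im[118:138,[176,178,182,200,215]].T.astype(int))
im=s.mean(2);print(im[90:106,358:372].astype(int))
E
```

```text
[-1.0509939   0.34909405  0.24084961] [0.56515107 0.08082856 0.21060551]
[[182 180 175 157 127 129 147 167 182 190 196 208 215 185 146  97  75  78
   87 100]
 [183 186 194 195 196 200 203 201 200 200 202 210 214 187 154 102  73  67
   67  68]
 [188 195 199 200 201 202 204 202 200 200 201 210 215 187 153 100  68  65
   65  66]
 [189 198 202 202 202 205 206 203 202 202 202 212 217 189 149  84  48  44
   45  44]
 [190 200 204 204 203 206 206 205 205 203 204 215 219 192 151  88  55  54
   55  59]]
[[177 171 159 154 171 184 190 193 198 201 203 195 179 150  89  64  70  78
   86 100]
 [195 199 199 200 202 202 201 199 199 202 202 196 182 154  92  65  67  67
   67  68]
 [195 200 201 201 204 203 200 201 200 202 203 195 183 153  93  63  62  65
   64  66]
 [195 204 202 203 206 204 202 201 202 203 206 199 183 153  84  47  46  47
   46  46]
 [198 205 205 205 208 206 205 203 204 206 208 200 186 158  90  54  53  54
   55  58]]
[[130 127 126 126 125 127 126 122 125 129 125 124 126 138]
 [132 126 126 128 125 126  90  37  83 128 127 125 138 154]
 [128 131 144 158 130 116  33  14  26  66 129 132 148 153]
 [ 65 141 169 186 165 102  12  22  29  34  94 158 155 153]
 [ 48 115 160 152 177 189  30  23  31  22  69 160 159 155]
 [ 40  91 116 135 163 175   8  23  27  31  41 111 162 158]
 [ 30  56  97 110 129  76   5  20  26  16  40 111 162 137]
 [ 33  42  69  87 159 142  61  27  13  13  10  75 159 115]
 [ 31  28  22  98 200 219 164 107  45   9  31  88 123 121]
 [ 33  32  24  94 194 198 195 195 133  64  66 116 124 133]
 [ 33  38  29  93 196 180 191 189 194 163 127 117 130 161]
 [ 31  31  29  41 119 190 209 185 189 193 191 158 164 178]
 [ 32  33  30  27  91 194 204 183 185 187 188 191 199 168]
 [ 36  28  33  27  99 198 179 188 183 185 186 187 181 146]
 [ 36  50  28  35  84 148 187 210 183 185 186 186 186 179]
 [ 51  96  28  25  54 131 188 205 183 185 187 187 187 186]]
```

Request:
jog_arm([
  [[0.002,-0.0003,-0.001,0,0,0,0],[0,0,0,0,0,0,0],[-0.0036,0.0006,0.0017,0,0,0,0],[-0.0036,0.0006,0.0017,0,0,0,0],[-0.0036,0.0006,0.0017,0,0,0,0],[-0.0036,0.0006,0.0017,0,0,0,0],[-0.0036,0.0006,0.0017,0,0,0,0],[-0.0042,0,-0.009,0,0,0,0],[-0.0042,0,-0.009,0,0,0,0],[-0.0042,0,-0.009,0,0,0,0],[-0.0042,0,-0.009,0,0,0,0],[-0.0042,0,-0.009,0,0,0,0],[-0.0042,0,-0.009,0,0,0,0],[0,0,0,0,0,0,0]],
])

```text
time_s: 10.95
ee_pos: [0.506, 0.0861, 0.2309]
tool_rot: [-0.008, 0.963, -0.079, 0.258]
force: [-0.5, -0.4, -0.5]
gripper_width: 0.0001
grasp_force: 0.0
```

```bash
python3 - <<'E'
from h import *
import cv2
np.set_printoptions(precision=4,suppress=True)
o=get_obs();print(o["force"],o["ee_pos"],o["qpos"])
s=capture("side");t=capture("top");cv2.imwrite("pics/s8.png",s[:,:,::-1]);cv2.imwrite("pics/t8.png",t[:,:,::-1])
print(t.mean(2)[124:136,[182,200,215]].T.astype(int))
print(at("top",(176,131.2),0,0),at("top",(176,131.2),0,0)-at("top",(176,132.4),0,0))
g=lambda im,x,y,w,h,W,H,k:cv2.resize(np.clip(255*(im[y:y+h,x:x+w]/255.)**.45,0,255).astype(np.uint8),(W,H),interpolation=k)
c=np.hstack([g(s,345,80,40,60,400,600,0),np.vstack([g(t,155,110,40,30,400,300,0),g(s,300,60,160,120,400,300,2)])])
cv2.imwrite("pics/a8.png",c[:,:,::-1])
E
```

```text
[-0.4936 -0.4474 -0.4835] [0.506  0.0861 0.2309] [ 0.31   -0.136  -0.6377  2.2627  0.2298  0.513  -2.2514]
[[202 202 204 206 197 185 158  92  61  61  64  66]
 [204 204 206 208 199 185 156  87  48  47  46  47]
 [206 205 206 210 200 184 154  88  55  54  54  55]]
[0.     0.1741 0.0834] [ 0.     -0.0007  0.0025]
```

View pics/a8.png

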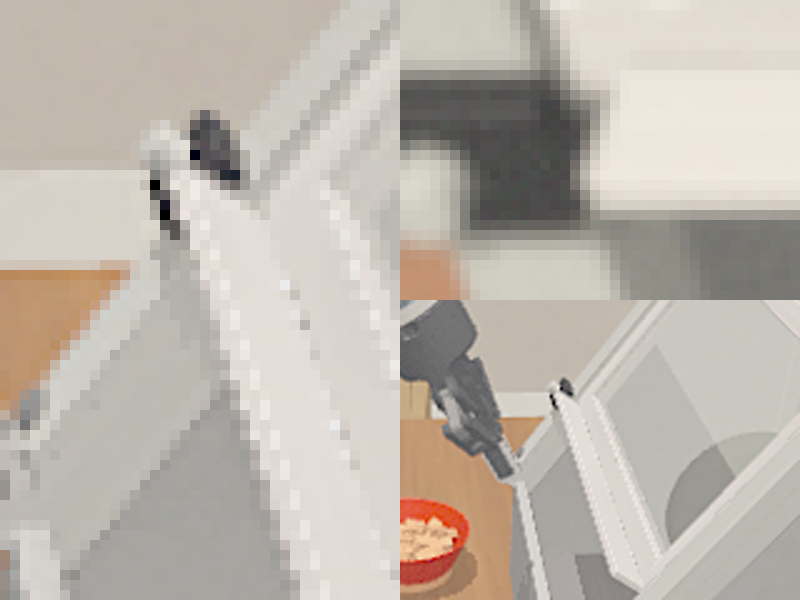

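The lip underside is at about 85 mm and the nose at about 85 mm. In the side view the lip crosses the middle of the marker, at (362,97), and the gripper is clear of everything. I'm handing the job in.

```bash
python3 -c "
from plant import *
print(manip.job_done())"
```

```text
the job is handed in; nothing more can be done
None
```

I pushed the window up from below until the underside of the lip was level with the height marker's point, by camera measurement to within a few millimetres. I then drew the arm clear and handed the job in; no verdict came back.

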